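# Fetch the pestle from the utensil pot behind the oil bottle and leave it in the mortar

### The arm

A 6-joint arm with a two-finger parallel gripper is mounted at the origin on a cart in front of the work surface, level with it; the furniture and walls round the work are solid. World frame = base frame: x ahead of the robot, y to its left, z up, the work surface at z = 0. Lengths are in m, angles in degrees, forces in N, time in s.
With the tool pointing down it reaches from about 0.35 to 0.875 m from the base axis. Payload 4.2 kg.
Tool frame: the origin (TCP) lies midway between the tips of the shut fingers; the grasp point (between the pads) lies 19 mm behind it; z points along the fingers, y is the line along which they close (so a half turn about z gives the same grasp; the last joint's range is limited). The gripper opens to 87 mm and grips with 3 to 60 N. Pads are 19 mm wide; open, the fingers measure 117 mm over their backs; the gripper's body (75 mm by 190 mm) begins 51 mm behind the grasp point.
Start: joints at [84.832, 22.042, 0.453, 0, -68.411, -14.817], TCP at [0.214, 0.587, 0.223] pointing down, gripper open.
Joint ranges: [-179.83, 179.83], [-69.29, 118.12], [-61.27, 80.66], [-181.25, 117.63], [-171.15, -9.14], [-177.46, 177.46]. Speed limits (degrees/s): [159.86, 159.86, 180, 180, 180, 180].

### API

Orientations are given as a 3x3 rotation matrix whose columns are the frame's x, y, z axes.
In Python, from station import r gives the robot as it stands.
- The arm moves only by the tool run_rows, called after "Request:" as name(argument=value, ...), one argument or row to a line, values as JSON. Schema: {"type":"object","properties":{"rows":{"type":"array","items":{"type":"object","properties":{"jaw":{"type":"number"},"x":{"type":"number"},"y":{"type":"number"},"z":{"type":"number"},"drx":{"type":"number"},"dry":{"type":"number"},"drz":{"type":"number"}},"additionalProperties":false,"required":["jaw"]},"minItems":1,"maxItems":8},"only":{"type":"string"},"quiet":{"type":"boolean"},"lines":{"type":"string"}},"required":["rows"],"additionalProperties":false}. rows is a list of rows, 1 to 8 of them, each an object with the fields jaw (the opening from 0.0 (shut) to 1.0 (fully open)), x, y, z (the shift in normalised numbers (1 is 0.4 m)), drx, dry, drz (a rotation vector in shares of pi rad (1.0 is pi rad)); a field left out counts as zero (the opening has to be given); each row is the pose to reach, as a shift and turn from the pose commanded when the call began, along the tool's axes at that moment; what a row does not reach only later rows make up. A row lasts 1/10 s, in which the tool goes at most 0.05 m and 8.59 degrees, less where a joint would pass 70% of its speed; a pose out of reach is approached as far as the arm can. The fingers move at their own pace and stop on an object; the grip force is fixed at half the most. Time passes only in rows, so rows that do not move let the fingers close. The tool returns the time, the measured TCP pose, the force, the opening and the grip force at its end. only (a regular expression) keeps the lines of the reply that match it, lines (a string "A,B") keeps lines A to B, and quiet returns only ok. Shift and turn numbers lie between -1 and 1, and a call with a number outside is refused. Input that does not fit is refused with a message, and nothing moves.
- r.sense(): the state, without advancing time (a new reading comes with each control period).
- r.capture(name): name is "scene" or "top" or "wrist"; returns a dict with "pixels" (480x640x3 uint8, red, green, blue), "z_map" (480x640 float32, m along the optical axis (not along the pixel's ray), 0 where there is no reading), "K" (3x3 intrinsics, pixels), "distortion" ([k1, k2, p1, p2, k3] as OpenCV has them; the pictures are not rectified), "world_from_camera" (4x4, takes a point from camera to world coordinates). Camera axes: x right, y up, looking along -z (the intrinsics and any distortion apply to the point x, -y, -z); pixel columns grow to the right and rows downward; lengths in m; the calibration is good to about 2 mm. A picture is of the moment at which its call begins.
- r.finish_job(): hands the job in; it is judged then, once.
The state is a dict: "time_s": time; "joints": joint angles; "joint_velocities": joint speeds; "effort": joint torques, N m; "tcp_pos": TCP position; "ee_rot": TCP orientation; "wrist_force": force on the tool from outside, world axes, zero at the start; "moment": the same for the moment, N m; "gripper_width": opening from 0.0 (shut) to 1.0 (fully open); "gripper_force": force on a finger pad.
Only numpy, scipy, OpenCV 4.12 (cv2) and the standard library are available. Lean on these libraries where they do the work, as an engineer would, in place of code of your own. Each camera call takes 0.05 s, during which the arm holds its last target. There are 200 camera calls.

### The job

Get the mortar ready for grinding. Stand the oil bottle well aside, then draw the pestle (the longest tool, with the round-knobbed handle) out of the utensil pot behind it and lower it head first into the mortar, leaving it leaning against the side of the bowl. Finally stand the oil bottle back where it was, and leave the pot, its other two tools, the mortar and everything else in place.

Things in the scene. Friction and masses are not known exactly. Their poses are not given: they have to be found in the camera images.
- oil_bottle: Tall dark glass oil bottle with red cap, 58x58x281 mm, 0.44 to 0.76 kg; origin at the centre of its underside, z up. It stands 63 to 70 mm in front (robot's side) of the pestle's axis. Grip it from above round cap and neck at about 255 mm: to the fingers its upper part is a smooth round cone, 56 mm wide at 204 mm above the origin, 43 mm at 240, 30 mm at 279; it holds by friction at 40 N or more.
- pestle: Pestle, 154 mm long, 0.14 to 0.22 kg: white porcelain head (38 mm wide, round, lower 50 mm) and turned wooden handle ending in a round knob. Origin at the centre of the head's end face (a flat 16 mm wide), z along the handle. It stands head down in any one of the pot's three cups; the handle stands 72 mm above the rim, about 30 mm higher than the other two tools, 54 mm away beside it.
- pestle_head (a point): Middle of the pestle's head, on its axis, 20 mm above its origin. Set upright on the bowl's floor the pestle stays standing on its flat end; leaned 17 degrees or more before it is let go, it comes to rest against the bowl's side at about 50 degrees
- pestle_grip (a point): Where to grip the pestle: on its axis in the upper handle, 126 mm above its origin, 25 mm wide there (20 mm at 90 mm above the origin, 26.5 mm at 134 mm). The fingers fit best in front of and behind it, closing along the pot's x
- utensil_pot: White stoneware utensil pot, 1.1 kg, loose: three upright round cups joined in a row on one foot; 54 mm deep, 162 mm long, 94 mm high. Origin at the centre of its underside; x points to its back (away from the robot), y along the row. Cup centres at y = -54, 0 and +54 mm; each cup is 44 mm wide inside, its floor at 12 mm, its rim at 94 mm.
- reamer: Wooden citrus reamer, 124 mm long, ridged cone (36 mm wide) up, standing in another cup; origin at the centre of its lower end
- tamper: Wooden pastry tamper, 121 mm long, flat mushroom-shaped end (38 mm wide) up, standing in the third cup; origin at the centre of its lower end
- mortar: White stone mortar, a loose bowl 138 mm wide, 67 mm high, 1 kg; origin at the centre of its underside, z up. Inside, the floor is 15 mm above the origin and 40 mm wide; the wall slopes out to a mouth 115 mm wide. Pot and mortar stand side by side, either way round. The worktop is clear for 120 mm beside the bottle, on the side away from the mortar, and for 80 mm towards the robot.
- spice_jar_a: Spice jar with a black cap, 44 mm wide, 96 mm high, standing behind the pot; origin at the centre of its underside
- spice_jar_b: Another spice jar, the same size, also behind the pot; origin at the centre of its underside
- pepper_mill: Dark wooden pepper mill, 59 mm wide, 190 mm high, standing 120 to 135 mm behind the mortar's centre; origin at the centre of its underside

How it is judged (in metres and radians):
On the way, in this order (a step that is already met when the one before it is completed fails the run):
1. the oil bottle stands upright on the worktop at least 70 mm from where it was, let go (distance of oil_bottle from where it was at the start of the episode above 0.07 m and angle between oil_bottle's own z axis and vertical below 0.1 rad and height (world z) of oil_bottle below 0.01 m and contact force between the fingers and oil_bottle below 0.3 N), for 0.2 s.
2. the pestle is drawn up out of its cup, held in the fingers (z of pestle in the frame of utensil_pot above 0.094 m and contact force between the fingers and pestle above 1 N), for 0.1 s.
3. the pestle's head is lowered into the bowl while the fingers still hold it (not dropped in) (horizontal distance between pestle_head and mortar below 0.035 m and z of pestle_head in the frame of mortar below 0.06 m and contact force between the fingers and pestle above 0.5 N), for 0.1 s.
At the end, for the whole second after the job is handed in: Pestle at rest head down in the mortar (head within 35 mm of its centre), leaning 11 to 69 degrees; bottle upright within 30 mm of where it stood; pot within 25 mm; mortar, the other two tools, jars and pepper mill within 30 mm of where they were, pot and mortar level (horizontal distance between pestle_head and mortar below 0.035 m and z of pestle_head in the frame of mortar below 0.05 m and angle between pestle's own z axis and vertical between 0.2 and 1.2 rad and linear speed of each of pestle, oil_bottle below 0.02 m/s and distance of each of oil_bottle, mortar, reamer, tamper, spice_jar_a, spice_jar_b, pepper_mill from where it was at the start of the episode below 0.03 m and angle between each of oil_bottle, mortar, utensil_pot's own z axis and vertical below 0.06 rad and distance of utensil_pot from where it was at the start of the episode below 0.025 m); the robot touches nothing.
It fails at once if the oil bottle is tipped over (angle between oil_bottle's own z axis and vertical above 0.6 rad).
It fails at once if the utensil pot or the mortar is tipped (angle between any of utensil_pot, mortar's own z axis and vertical above 0.35 rad).
It also fails if it takes over 72 s, if anything falls off the work surface, if the arm or the gripper's body presses on something with over 40 N, if the wrist force passes 120 N, or if a joint passes its speed limit or range.

## Working session

There is one attempt and no reset: what is moved stays moved. The work goes in short steps, Python scripts to look and compute and a tool call to move; the robot and the scene stay as the last step left them, time stands still between calls to the robot, and variables do not carry over. Pictures are saved under pics/ and viewed, at most 10 in all, crops included, and the job is handed in when it is done.

```bash
ls; mkdir -p pics
```

Create h.py:
```python
import numpy as np, cv2
from station import r
def cloud(c):
    h,w=c["z_map"].shape
    u,v=np.meshgrid(np.arange(w),np.arange(h))
    p=cv2.undistortPoints(np.stack([u,v],-1).reshape(-1,1,2).astype(np.float32),c["K"],np.array(c["distortion"])).reshape(h,w,2)
    z=c["z_map"]; P=np.stack([p[...,0]*z,-p[...,1]*z,-z],-1)
    T=np.array(c["world_from_camera"]); W=P@T[:3,:3].T+T[:3,3]
    W[z<=0]=np.nan
    return W
def save(c,n): cv2.imwrite("pics/"+n,cv2.cvtColor(c["pixels"],cv2.COLOR_RGB2BGR))
```

Run:
```python
from h import *
s=r.sense();print({k:np.round(v,3).tolist() for k,v in s.items()})
ims=[]
for n in("scene","top"):
    c=r.capture(n);save(c,n+"0.png");np.savez(n+"0.npz",W=cloud(c),p=c["pixels"]);print(n,np.round(c["world_from_camera"],3).tolist(),(c["z_map"]>0).mean())
```

```text
pics
station.py
{'time_s': 0.0, 'joints': [84.832, 22.091, 0.378, -0.027, -68.41, -14.818], 'joint_velocities': [0.031, -0.052, 0.015, -0.022, -0.009, 0.053], 'effort': [0.0, -39.067, 18.74, 4.22, 0.011, -0.0], 'tcp_pos': [0.213, 0.587, 0.221], 'ee_rot': [[0.94, -0.342, -0.001], [-0.342, -0.94, -0.002], [0.0, 0.002, -1.0]], 'wrist_force': [-0.575, -0.24, 0.041], 'moment': [-0.025, -0.055, -0.105], 'gripper_force': 0.0, 'gripper_width': 0.994}
scene [[0.54, 0.6, -0.59, -0.116], [-0.841, 0.399, -0.365, -0.459], [0.017, 0.694, 0.72, 0.986], [0.0, 0.0, 0.0, 1.0]] 0.9961555989583334
top [[0.019, 0.993, -0.113, 0.507], [-1.0, 0.019, 0.001, -0.012], [0.003, 0.113, 0.994, 0.957], [0.0, 0.0, 0.0, 1.0]] 0.9961653645833334
```

View pics/scene0.png

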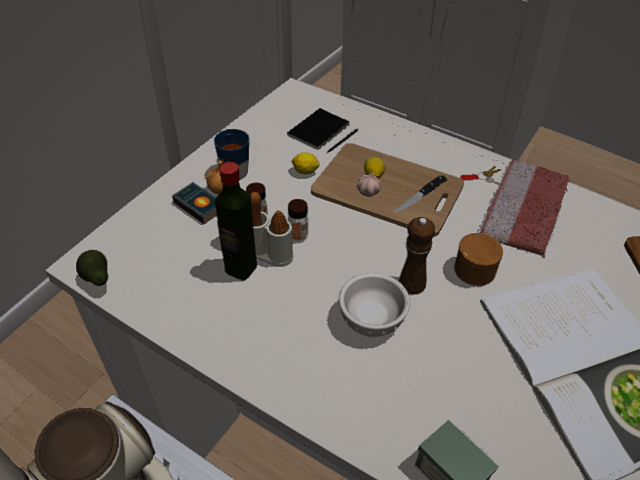

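View pics/top0.png

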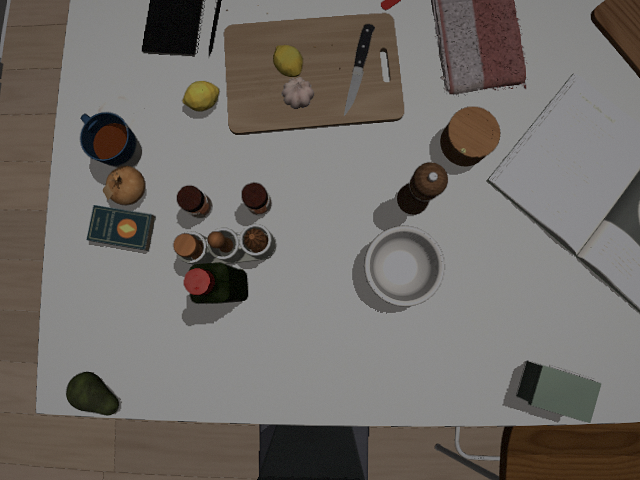

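The scene view shows the bottle (cap at 230,172), the pot behind it, the mortar (374,303) and the mill (420,255). In the top view the bottle cap is at (200,280). The cups are at (190,246), (223,243) and (256,240), and the round knob of the pestle is in the middle one at (217,240). The mortar is at (404,266). Next I'll measure these.

Run:
```python
from h import *
S=np.load("scene0.npz");T=np.load("top0.npz")
W=np.concatenate([S["W"].reshape(-1,3),T["W"].reshape(-1,3)]);C=np.concatenate([S["p"].reshape(-1,3),T["p"].reshape(-1,3)]).astype(int)
src=np.r_[np.zeros(307200),np.ones(307200)]
def fit(m,name):
    P=W[m][:,:2]
    if len(P)<5: print(name,len(P));return
    A=np.c_[2*P,np.ones(len(P))];s=np.linalg.lstsq(A,(P**2).sum(1),rcond=None)[0]
    print(name,len(P),"circ",s[:2].round(4),np.sqrt(s[2]+s[0]**2+s[1]**2).round(4),"mean",P.mean(0).round(4),"rng",P.min(0).round(3),P.max(0).round(3))
z=W[:,2]
red=(C[:,0]>90)&(C[:,1]<60)
for k in(0,1):
    b=(src==k)&(W[:,0]>.25)&(W[:,0]<.75)&(W[:,1]>-.05)&(W[:,1]<.45)
    fit(b&(z>.277)&(z<.29),f"cap top {k}"); 
    fit(b&(z>.03)&(z<.17)&(C.max(1)<70),f"body {k}")
    fit(b&(z>.15)&(z<.172)&(C[:,0]>60),f"knob {k}")
    fit(b&(z>.089)&(z<.099)&(C.min(1)>90),f"pot rim {k}")
    m=(src==k)&(W[:,0]>.3)&(W[:,0]<.65)&(W[:,1]<0)&(W[:,1]>-.35)
    fit(m&(z>.062)&(z<.072)&(C.min(1)>80),f"mortar rim {k}")
    fit(m&(z>.011)&(z<.018)&(C.min(1)>80)&(np.hypot(W[:,0]-.48,W[:,1]+.13)<.07),f"floor {k}")
    fit((src==k)&(z>.18)&(z<.195)&(W[:,1]<0)&(W[:,1]>-.4)&(W[:,0]<.8),f"mill {k}")
    fit(b&(z>.085)&(z<.104)&(C.max(1)<90),f"jars {k}")
w=T["W"]
for u,v in((200,280),(217,240),(190,246),(256,240),(404,266),(430,180),(192,200),(255,197),(120,230),(95,393)):print((u,v),w[v,u].round(4))
```

```text
cap top 0 222 circ [0.5213 0.1459] 0.0132 mean [0.5205 0.1452] rng [0.503 0.129] [0.539 0.164]
body 0 4649 circ [0.53   0.3141] 0.2065 mean [0.5275 0.1893] rng [0.294 0.068] [0.75  0.422]
knob 0 91 circ [0.5438 0.1582] 0.0471 mean [0.5809 0.147 ] rng [0.492 0.136] [0.6   0.169]
pot rim 0 155 circ [0.654  0.1675] 0.0906 mean [0.5983 0.1125] rng [0.568 0.07 ] [0.696 0.348]
mortar rim 0 846 circ [ 0.5598 -0.1553] 0.0634 mean [ 0.5607 -0.153 ] rng [ 0.493 -0.222] [ 0.629 -0.087]
floor 0 51 circ [ 0.5422 -0.1453] 0.0103 mean [ 0.5427 -0.145 ] rng [ 0.536 -0.164] [ 0.55  -0.129]
mill 0 629 circ [ 0.294  -0.4741] 0.4895 mean [ 0.2034 -0.0817] rng [ 0.    -0.196] [ 0.704 -0.001]
jars 0 1090 circ [0.6102 0.2348] 0.1368 mean [0.6224 0.1593] rng [0.49  0.069] [0.75  0.396]
cap top 1 596 circ [0.5229 0.1467] 0.0126 mean [0.5228 0.1466] rng [0.505 0.129] [0.54  0.165]
body 1 5465 circ [0.5226 0.3008] 0.201 mean [0.5441 0.2368] rng [0.296 0.07 ] [0.75  0.426]
knob 1 173 circ [0.5921 0.1497] 0.0082 mean [0.5918 0.1491] rng [0.581 0.139] [0.603 0.163]
pot rim 1 561 circ [0.6114 0.1417] 0.0494 mean [0.5967 0.1332] rng [0.558 0.072] [0.694 0.229]
mortar rim 1 1323 circ [ 0.5617 -0.1539] 0.0637 mean [ 0.5617 -0.154 ] rng [ 0.495 -0.221] [ 0.629 -0.086]
floor 1 82 circ [ 0.5429 -0.1492] 0.0112 mean [ 0.5411 -0.148 ] rng [ 0.533 -0.17 ] [ 0.549 -0.127]
mill 1 306 circ [ 0.6884 -0.1781] 0.0122 mean [ 0.6879 -0.1777] rng [ 0.67  -0.196] [ 0.706 -0.159]
jars 1 1495 circ [0.6547 0.2124] 0.1015 mean [0.6546 0.1695] rng [0.493 0.071] [0.75  0.396]
(200, 280) [0.5245 0.1428 0.2791]
(217, 240) [0.5886 0.1456 0.1642]
(190, 246) [0.5817 0.195  0.1307]
(256, 240) [0.5934 0.0906 0.1292]
(404, 266) [ 0.5638 -0.1621  0.0125]
(430, 180) [ 0.6824 -0.1734  0.1877]
(192, 200) [0.6619 0.2041 0.0959]
(255, 197) [0.6685 0.0987 0.0967]
(120, 230) [0.6176 0.3512 0.0267]
(95, 393) [0.3331 0.3678 0.0622]
```

Add to h.py:
```python
from scipy.spatial.transform import Rotation as Ro
def Rt(close_deg, lean=0, toward=0):
    """tool z down, y at world angle close_deg; then whole tool leaned so its back goes toward world angle 'toward'"""
    a=np.radians(close_deg);y=np.array([np.cos(a),np.sin(a),0]);z=np.array([0,0,-1.]);R=np.c_[np.cross(y,z),y,z]
    t=np.radians(toward);ax=np.cross([0,0,1],[np.cos(t),np.sin(t),0])
    return Ro.from_rotvec(ax*np.radians(lean)).as_matrix()@R
def to(pos,R=None):
    s=r.sense();E=np.array(s["ee_rot"]);d=E.T@(np.array(pos)-s["tcp_pos"])
    rv=np.zeros(3) if R is None else Ro.from_matrix(E.T@R).as_rotvec(degrees=True)
    print("d",d.round(4),"rv",rv.round(1),"| tcp",np.round(s["tcp_pos"],4),"w",round(s["gripper_width"],3),"gf",np.round(s["gripper_force"],1),"F",np.round(s["wrist_force"],1),"j",np.round(s["joints"],0),"t",s["time_s"])
```

```bash
python3 -c "
from h import *
to((.522,.1465,.32));to((.213,.587,.32))"
```

```text
d [ 0.4406  0.3085 -0.0978] rv [0. 0. 0.] | tcp [0.2134 0.5869 0.2216] w 1.0 gf 0.0 F [-0.6 -0.5  0.7] j [ 85.  22.   0.  -0. -68. -15.] t 0.1
d [-0.0004  0.0002 -0.0984] rv [0. 0. 0.] | tcp [0.2134 0.5869 0.2216] w 1.0 gf 0.0 F [-0.6 -0.5  0.7] j [ 85.  22.   0.  -0. -68. -15.] t 0.1
```

The manual's scale: shifts go in shares of 0.4 m and turns go in shares of pi rad. Converting my numbers, 0.26 m / 0.4 = 0.65, 0.22 m / 0.4 = 0.55.

Request:
run_rows(
  rows=[
    {"jaw": 1,"z": -0.125},
    {"jaw": 1,"x": 0.05,"y": 0.035,"z": -0.245},
    {"jaw": 1,"x": 0.15,"y": 0.105,"z": -0.245},
    {"jaw": 1,"x": 0.25,"y": 0.175,"z": -0.245},
    {"jaw": 1,"x": 0.35,"y": 0.245,"z": -0.245},
    {"jaw": 1,"x": 0.45,"y": 0.315,"z": -0.245},
    {"jaw": 1,"x": 0.55,"y": 0.385,"z": -0.245},
    {"jaw": 1,"x": 0.65,"y": 0.455,"z": -0.245},
  ],
)

```text
time_s: 0.9
tcp_pos: [0.3962, 0.3255, 0.3203]
ee_rot: [[0.94, -0.341, -0.0], [-0.341, -0.94, -0.0], [-0.0, 0.0, -1.0]]
wrist_force: [0.8, 0.4, -0.3]
gripper_width: 0.996
gripper_force: 0.0
```

```bash
python3 -c "
from h import *
to((.522,.1465,.32))"
```

```text
d [0.1794 0.1253 0.0003] rv [0. 0. 0.] | tcp [0.3962 0.3255 0.3203] w 0.996 gf 0.0 F [ 0.8  0.4 -0.3] j [ 58.   8.  -5.  -0. -77.  12.] t 0.9
```

Request:
run_rows(
  rows=[
    {"jaw": 1,"x": 0.1,"y": 0.07},
    {"jaw": 1,"x": 0.2,"y": 0.14},
    {"jaw": 1,"x": 0.3,"y": 0.21},
    {"jaw": 1,"x": 0.3875,"y": 0.27},
    {"jaw": 1,"x": 0.4475,"y": 0.3125},
    {"jaw": 1,"x": 0.4475,"y": 0.3125},
    {"jaw": 1,"x": 0.4475,"y": 0.3125},
  ],
)

```text
time_s: 1.6
tcp_pos: [0.5211, 0.1483, 0.3199]
ee_rot: [[0.939, -0.343, -0.001], [-0.343, -0.939, -0.0], [-0.001, 0.001, -1.0]]
wrist_force: [0.2, 0.7, -0.5]
gripper_width: 1.0
gripper_force: 0.0
```

Run:
```python
from h import *
to((.522,.1465,.236))
c=r.capture("wrist");save(c,"w1.png");W=cloud(c);C=c["pixels"].astype(int)
m=(W[...,2]>.275)&(W[...,2]<.29);P=W[m];print(m.sum(),P.mean(0).round(4),P.min(0).round(4),P.max(0).round(4))
```

```text
d [0.0016 0.0013 0.0839] rv [0. 0. 0.] | tcp [0.5211 0.1483 0.3199] w 1.0 gf 0.0 F [ 0.2  0.7 -0.5] j [ 33.  11.  -1.  -0. -78.  37.] t 1.6
3745 [0.5249 0.1456 0.2817] [0.506  0.1284 0.275 ] [0.5417 0.1634 0.2843]
```

View pics/w1.png

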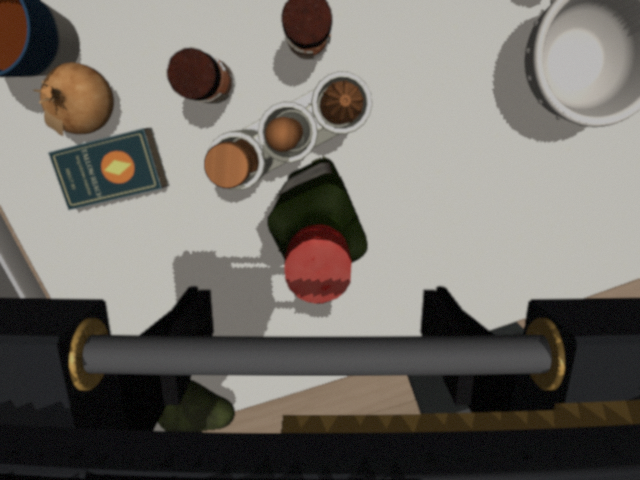

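The cap is centred between the fingers at (318,268). Next I'll descend and grip it.

To row units: 0.084 m / 0.4 = 0.21, 0.003 m / 0.4 = 0.0075.

Request:
run_rows(
  rows=[
    {"jaw": 1,"x": 0.0075,"y": 0.0025,"z": 0.075},
    {"jaw": 1,"x": 0.0075,"y": 0.0025,"z": 0.15},
    {"jaw": 1,"x": 0.0075,"y": 0.0025,"z": 0.21},
    {"jaw": 1,"x": 0.0075,"y": 0.0025,"z": 0.21},
    {"jaw": 0,"x": 0.0075,"y": 0.0025,"z": 0.21},
    {"jaw": 0,"x": 0.0075,"y": 0.0025,"z": 0.21},
    {"jaw": 0,"x": 0.0075,"y": 0.0025,"z": 0.21},
    {"jaw": 0,"x": 0.0075,"y": 0.0025,"z": 0.21},
  ],
)

```text
time_s: 2.45
tcp_pos: [0.5241, 0.1472, 0.2377]
ee_rot: [[0.94, -0.342, 0.002], [-0.342, -0.94, 0.001], [0.001, -0.002, -1.0]]
wrist_force: [0.3, 0.0, 0.3]
gripper_width: 0.72
gripper_force: 0.0
```

Request:
run_rows(
  rows=[
    {"jaw": 0},
    {"jaw": 0},
    {"jaw": 0,"z": -0.0075},
    {"jaw": 0,"z": -0.015},
    {"jaw": 0,"z": -0.025},
    {"jaw": 0,"z": -0.0375},
    {"jaw": 0,"z": -0.0375},
  ],
)

```text
time_s: 3.15
tcp_pos: [0.5241, 0.1471, 0.2523]
ee_rot: [[0.94, -0.342, 0.001], [-0.342, -0.94, 0.001], [0.001, -0.001, -1.0]]
wrist_force: [0.5, 0.7, -6.9]
gripper_width: 0.555
gripper_force: 28.2
```

```bash
python3 -c "
from h import *
to((.49,.26,.25))"
```

```text
d [-0.0706 -0.0945  0.0023] rv [0. 0. 0.] | tcp [0.5241 0.1471 0.2523] w 0.555 gf 28.2 F [ 0.5  0.7 -6.9] j [ 33.  13.  -8.   0. -69.  37.] t 3.15
```

To row units: -0.094 m / 0.4 = -0.235, -0.091 m / 0.4 = -0.2275.

Request:
run_rows(
  rows=[
    {"jaw": 0,"x": -0.01,"y": -0.0125},
    {"jaw": 0,"x": -0.03,"y": -0.04},
    {"jaw": 0,"x": -0.06,"y": -0.08},
    {"jaw": 0,"x": -0.09,"y": -0.12},
    {"jaw": 0,"x": -0.12,"y": -0.16},
    {"jaw": 0,"x": -0.15,"y": -0.2},
    {"jaw": 0,"x": -0.17,"y": -0.2275},
    {"jaw": 0,"x": -0.175,"y": -0.235},
  ],
)

```text
time_s: 3.95
tcp_pos: [0.4895, 0.261, 0.2514]
ee_rot: [[0.941, -0.34, 0.0], [-0.34, -0.941, 0.001], [-0.0, -0.001, -1.0]]
wrist_force: [0.7, 0.1, -7.0]
gripper_width: 0.553
gripper_force: 28.2
```

Run:
```python
from h import *
to((.49,.26,.237))
c=r.capture("scene");save(c,"s2.png")
```

```text
d [0.0008 0.0008 0.0144] rv [0. 0. 0.] | tcp [0.4895 0.261  0.2514] w 0.553 gf 28.2 F [ 0.7  0.1 -7. ] j [ 45.  14.  -7.  -0. -69.  25.] t 3.95
```

View pics/s2.png

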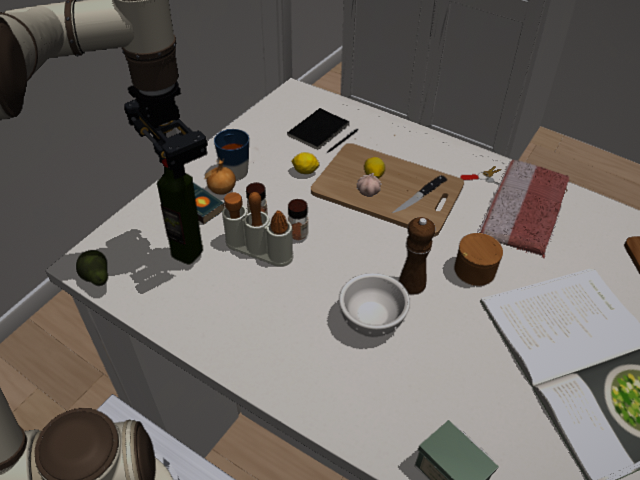

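The bottle hangs upright at about (181,215), and the pot and its tools are untouched. Next I'll set it down and let go.

To row units: 0.0145 m / 0.4 = 0.0363, 0.014 m / 0.4 = 0.035.

Request:
run_rows(
  rows=[
    {"jaw": 0,"z": 0.0125},
    {"jaw": 0,"z": 0.025},
    {"jaw": 0,"z": 0.0325},
    {"jaw": 0,"z": 0.035},
    {"jaw": 0,"z": 0.0363},
    {"jaw": 0,"z": 0.0363},
    {"jaw": 0,"z": 0.0363},
  ],
)

```text
time_s: 4.7
tcp_pos: [0.4902, 0.2588, 0.2376]
ee_rot: [[0.94, -0.342, 0.001], [-0.342, -0.94, -0.0], [0.001, -0.0, -1.0]]
wrist_force: [-0.2, -1.4, -2.2]
gripper_width: 0.555
gripper_force: 28.8
```

```bash
python3 -c "
from h import *
to((.49,.26,.237))"
```

```text
d [-0.0006 -0.001   0.0006] rv [0. 0. 0.] | tcp [0.4902 0.2588 0.2376] w 0.555 gf 28.8 F [-0.2 -1.4 -2.2] j [ 45.  15.  -8.   0. -67.  25.] t 4.7
```

Request:
run_rows(
  rows=[
    {"jaw": 1,"z": 0.0013},
    {"jaw": 1,"z": 0.0013},
    {"jaw": 1,"z": 0.0013},
    {"jaw": 1,"z": 0.0013},
    {"jaw": 1,"z": 0.0013},
    {"jaw": 1,"z": -0.075},
    {"jaw": 1,"z": -0.15},
    {"jaw": 1,"z": -0.225},
  ],
)

```text
time_s: 5.5
tcp_pos: [0.49, 0.2591, 0.3282]
ee_rot: [[0.94, -0.342, 0.0], [-0.342, -0.94, -0.0], [0.0, 0.0, -1.0]]
wrist_force: [-0.4, 0.4, 0.1]
gripper_width: 0.995
gripper_force: 0.0
```

Run:
```python
from h import *
to((.591,.149,.30),Rt(186.4-360))
c=r.capture("top");W=cloud(c);z=W[...,2]
m=(z>.275)&(z<.29)&(W[...,0]<.6);P=W[m];print("cap",m.sum(),P.mean(0).round(4),P.min(0).round(3),P.max(0).round(3))
m=(z>.15)&(z<.18)&(np.hypot(W[...,0]-.59,W[...,1]-.149)<.03);P=W[m];print("knob",m.sum(),P.mean(0).round(4),P.min(0).round(4),P.max(0).round(4))
C=c["pixels"].astype(int)
m=(z>.086)&(z<.1)&(C.min(2)>80)&(abs(W[...,0]-.59)<.06)&(abs(W[...,1]-.14)<.11)
P=W[m];print("rim",cv2.minAreaRect((P[:,:2]*1000).astype(np.float32)),len(P))
```

```text
d [0.1325 0.069  0.0282] rv [-0.  -0.  63.6] | tcp [0.49   0.2591 0.3282] w 0.995 gf 0.0 F [-0.4  0.4  0.1] j [ 45.  12.   1.   0. -79.  25.] t 5.5
cap 68 [0.5062 0.2559 0.2804] [0.493 0.239 0.275] [0.513 0.271 0.284]
knob 230 [0.5906 0.1482 0.1612] [0.5786 0.1359 0.1503] [0.6034 0.1631 0.1681]
rim ((591.3331298828125, 149.45147705078125), (52.21718978881836, 157.50851440429688), 7.360291957855225) 645
```

To row units: 0.1325 m / 0.4 = 0.3313, 0.116 m / 0.4 = 0.29, 63.6 degrees / 180 = 0.3533.

Request:
run_rows(
  rows=[
    {"jaw": 1,"x": 0.0425,"y": 0.0225,"drz": 0.0444},
    {"jaw": 1,"x": 0.0825,"y": 0.0425,"drz": 0.0889},
    {"jaw": 1,"x": 0.125,"y": 0.065,"drz": 0.1333},
    {"jaw": 1,"x": 0.165,"y": 0.0875,"drz": 0.1778},
    {"jaw": 1,"x": 0.2075,"y": 0.1075,"drz": 0.2222},
    {"jaw": 1,"x": 0.25,"y": 0.13,"drz": 0.2667},
    {"jaw": 1,"x": 0.29,"y": 0.15,"drz": 0.3111},
    {"jaw": 1,"x": 0.3313,"y": 0.1725,"drz": 0.3533},
  ],
)

```text
time_s: 6.35
tcp_pos: [0.5916, 0.1486, 0.3269]
ee_rot: [[0.106, -0.994, 0.0], [-0.994, -0.106, 0.0], [-0.0, -0.0, -1.0]]
wrist_force: [0.0, 1.0, 0.1]
gripper_width: 1.0
gripper_force: 0.0
```

Request:
run_rows(
  rows=[
    {"jaw": 1},
    {"jaw": 1},
  ],
)

```text
time_s: 6.55
tcp_pos: [0.591, 0.1489, 0.3266]
ee_rot: [[0.113, -0.994, -0.0], [-0.994, -0.113, 0.0], [-0.0, 0.0, -1.0]]
wrist_force: [0.2, 0.8, 0.1]
gripper_width: 1.002
gripper_force: 0.0
```

Run:
```python
from h import *
to((.591,.149,.119),Rt(186.4-360))
c=r.capture("wrist");save(c,"w3.png");W=cloud(c);z=W[...,2]
m=(z>.15)&(z<.18)&(np.hypot(W[...,0]-.59,W[...,1]-.149)<.03);P=W[m];print("knob",m.sum(),P.mean(0).round(4),P.min(0).round(4),P.max(0).round(4))
```

```text
d [-1.000e-04 -1.000e-04  2.076e-01] rv [0.  0.  0.1] | tcp [0.591  0.1489 0.3266] w 1.002 gf 0.0 F [0.2 0.8 0.1] j [ 29.  18.   9.  -0. -81. -23.] t 6.55
knob 826 [0.5919 0.1471 0.1617] [0.5794 0.1361 0.1501] [0.6046 0.1614 0.1678]
```

View pics/w3.png

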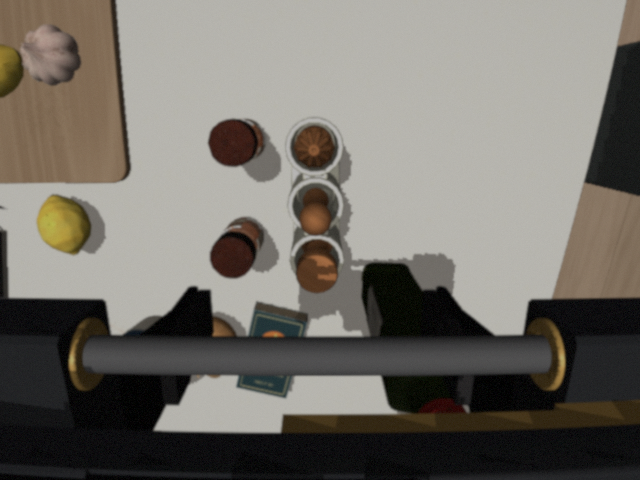

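The knob (315,215) lies on the gripper's mid-line. The reamer (315,145) and tamper (317,265) are on either side of it, and the bottle is off to the +y side.

To row units: 0.14 m / 0.4 = 0.35, 0.12 m / 0.4 = 0.3.

Request:
run_rows(
  rows=[
    {"jaw": 1,"x": 0.0025,"z": 0.1},
    {"jaw": 1,"x": 0.0025,"z": 0.2},
    {"jaw": 1,"x": 0.0025,"z": 0.3},
    {"jaw": 1,"x": 0.0025,"z": 0.35},
    {"jaw": 1,"x": 0.0025,"z": 0.35},
  ],
)

```text
time_s: 7.1
tcp_pos: [0.5886, 0.1479, 0.1836]
ee_rot: [[0.113, -0.994, -0.007], [-0.994, -0.113, -0.003], [0.002, 0.007, -1.0]]
wrist_force: [-0.9, 0.0, -0.1]
gripper_width: 1.001
gripper_force: 0.0
```

Run:
```python
from h import *
to((.5912,.148,.119))
c=r.capture("wrist");print(c["world_from_camera"].round(3)[:3,3])
```

```text
d [ 0.0001 -0.0031  0.0645] rv [0. 0. 0.] | tcp [0.5886 0.1479 0.1836] w 1.001 gf 0.0 F [-0.9  0.  -0.1] j [ 29.  22.  -5.  -0. -63. -23.] t 7.1
[0.598 0.072 0.347]
```

To row units: 0.062 m / 0.4 = 0.155, 0.055 m / 0.4 = 0.1375.

Request:
run_rows(
  rows=[
    {"jaw": 1,"z": 0.05},
    {"jaw": 1,"z": 0.1},
    {"jaw": 1,"z": 0.1375},
    {"jaw": 1,"z": 0.155},
    {"jaw": 1,"z": 0.155},
    {"jaw": 1,"z": 0.155},
    {"jaw": 1,"z": 0.155},
  ],
)

```text
time_s: 7.85
tcp_pos: [0.592, 0.1485, 0.1266]
ee_rot: [[0.112, -0.994, 0.003], [-0.994, -0.112, 0.001], [-0.001, -0.003, -1.0]]
wrist_force: [-0.8, 0.2, 0.4]
gripper_width: 1.005
gripper_force: 0.0
```

```bash
python3 -c "
from h import *
to((.591,.148,.119))"
```

```text
d [0.0004 0.001  0.0076] rv [0. 0. 0.] | tcp [0.592  0.1485 0.1266] w 1.005 gf 0.0 F [-0.8  0.2  0.4] j [ 29.  25.  -9.   0. -55. -23.] t 7.85
```

To row units: 0.0075 m / 0.4 = 0.0188, 0.001 m / 0.4 = 0.0025.

Request:
run_rows(
  rows=[
    {"jaw": 1,"y": 0.0025,"z": 0.0188},
    {"jaw": 1,"y": 0.0025,"z": 0.0188},
    {"jaw": 0,"y": 0.0025,"z": 0.0188},
    {"jaw": 0,"y": 0.0025,"z": 0.0188},
    {"jaw": 0,"y": 0.0025,"z": 0.0188},
    {"jaw": 0,"y": 0.0025,"z": 0.0188},
    {"jaw": 0,"y": 0.0025,"z": 0.0188},
    {"jaw": 0,"y": 0.0025,"z": 0.0188},
  ],
)

```text
time_s: 8.65
tcp_pos: [0.5901, 0.1479, 0.1176]
ee_rot: [[0.112, -0.994, 0.0], [-0.994, -0.112, 0.0], [-0.0, -0.0, -1.0]]
wrist_force: [-0.1, -0.1, -0.2]
gripper_width: 0.546
gripper_force: 0.0
```

Request:
run_rows(
  rows=[
    {"jaw": 0},
    {"jaw": 0},
    {"jaw": 0},
  ],
)

```text
time_s: 8.95
tcp_pos: [0.5902, 0.1479, 0.1176]
ee_rot: [[0.112, -0.994, 0.0], [-0.994, -0.112, 0.0], [-0.0, -0.0, -1.0]]
wrist_force: [0.9, 1.0, -0.2]
gripper_width: 0.278
gripper_force: 29.3
```

```bash
python3 -c "
from h import *
to((.591,.148,.119))"
```

```text
d [ 0.     -0.0008 -0.0014] rv [0. 0. 0.] | tcp [0.5902 0.1479 0.1176] w 0.278 gf 29.3 F [ 0.9  1.  -0.2] j [ 29.  26. -10.   0. -54. -23.] t 8.95
```

It's gripped, 24 mm wide where 25 mm was expected. Next I'll lift it straight up.

To row units: -0.135 m / 0.4 = -0.3375, -0.12 m / 0.4 = -0.3.

Request:
run_rows(
  rows=[
    {"jaw": 0,"z": -0.02},
    {"jaw": 0,"z": -0.0575},
    {"jaw": 0,"z": -0.1},
    {"jaw": 0,"z": -0.15},
    {"jaw": 0,"z": -0.2},
    {"jaw": 0,"z": -0.25},
    {"jaw": 0,"z": -0.3},
    {"jaw": 0,"z": -0.3375},
  ],
)

```text
time_s: 9.75
tcp_pos: [0.59, 0.1478, 0.2542]
ee_rot: [[0.112, -0.994, 0.001], [-0.994, -0.112, 0.0], [-0.0, -0.001, -1.0]]
wrist_force: [0.2, 0.2, -0.7]
gripper_width: 0.27
gripper_force: 29.3
```

Run:
```python
from h import *
c=r.capture("scene");save(c,"s4.png");r.capture("wrist")
```

Request:
run_rows(
  rows=[
    {"jaw": 0,"z": -0.0125},
    {"jaw": 0,"z": -0.0125},
  ],
)

```text
time_s: 10.05
tcp_pos: [0.5898, 0.1477, 0.2571]
ee_rot: [[0.112, -0.994, -0.001], [-0.994, -0.112, -0.0], [0.0, 0.001, -1.0]]
wrist_force: [0.2, 0.3, -1.7]
gripper_width: 0.277
gripper_force: 29.4
```

```bash
python3 -c "
from h import *
to((.561,-.1545,.258),Rt(-90))"
```

```text
d [ 0.2971  0.0624 -0.0007] rv [  0.1   0.  -83.6] | tcp [0.5898 0.1477 0.2571] w 0.277 gf 29.4 F [ 0.2  0.3 -1.7] j [ 29.  19.   1.  -0. -72. -23.] t 10.05
```

View pics/s4.png

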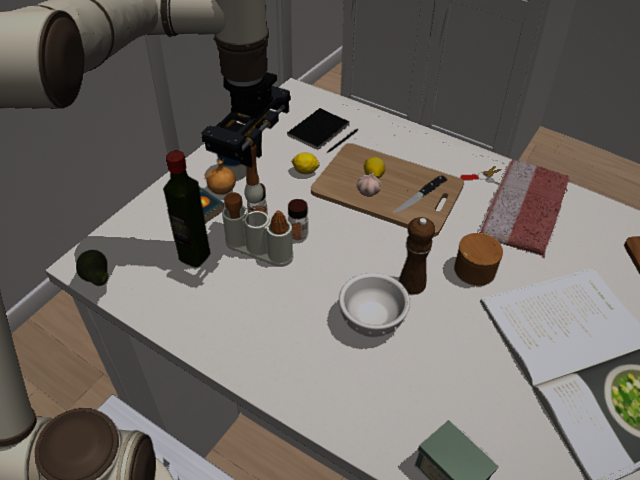

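The pestle hangs straight in the fingers with its head above the pot (256,195), and the bottle stands aside. Next I'll carry it over the mortar.

To row units: 0.25 m / 0.4 = 0.625, -0.02 m / 0.4 = -0.05, -64 degrees / 180 = -0.3556.

Request:
run_rows(
  rows=[
    {"jaw": 0,"x": 0.025,"y": 0.005,"z": -0.05,"drz": -0.0444},
    {"jaw": 0,"x": 0.1,"y": 0.02,"z": -0.0625,"drz": -0.0889},
    {"jaw": 0,"x": 0.1875,"y": 0.04,"z": -0.0625,"drz": -0.1333},
    {"jaw": 0,"x": 0.275,"y": 0.0575,"z": -0.0625,"drz": -0.1778},
    {"jaw": 0,"x": 0.3625,"y": 0.075,"z": -0.0625,"drz": -0.2222},
    {"jaw": 0,"x": 0.45,"y": 0.095,"z": -0.0625,"drz": -0.2667},
    {"jaw": 0,"x": 0.5375,"y": 0.1125,"z": -0.0625,"drz": -0.3111},
    {"jaw": 0,"x": 0.625,"y": 0.13,"z": -0.0625,"drz": -0.3556},
  ],
)

```text
time_s: 10.85
tcp_pos: [0.5656, -0.1077, 0.2815]
ee_rot: [[0.944, -0.33, -0.002], [-0.33, -0.944, 0.0], [-0.002, 0.001, -1.0]]
wrist_force: [1.1, 0.1, -1.8]
gripper_width: 0.277
gripper_force: 29.6
```

Run:
```python
from h import *
L=np.radians(25);b=np.array([-np.sin(L),0,np.cos(L)]);
for hz in(.15,.040): to(np.array([.5615,-.1545,hz])+.0856*b,Rt(-90,25,180))
to((.525,-.1545,.257),Rt(-90))
```

```text
d [-0.0225  0.0574  0.054 ] rv [  4.2  24.9 -18.9] | tcp [ 0.5656 -0.1077  0.2815] w 0.277 gf 29.6 F [ 1.1  0.1 -1.8] j [  5.  15.  -1.  -0. -74.  65.] t 10.85
d [-0.0223  0.0574  0.164 ] rv [  4.2  24.9 -18.9] | tcp [ 0.5656 -0.1077  0.2815] w 0.277 gf 29.6 F [ 1.1  0.1 -1.8] j [  5.  15.  -1.  -0. -74.  65.] t 10.85
d [-0.0228  0.0575  0.0246] rv [  0.    0.1 -19.3] | tcp [ 0.5656 -0.1077  0.2815] w 0.277 gf 29.6 F [ 1.1  0.1 -1.8] j [  5.  15.  -1.  -0. -74.  65.] t 10.85
```

To row units: 0.0574 m / 0.4 = 0.1435, 0.054 m / 0.4 = 0.135, 24.9 degrees / 180 = 0.1383.

Request:
run_rows(
  rows=[
    {"jaw": 0,"x": -0.0125,"y": 0.0325,"drx": 0.0056,"dry": 0.0333,"drz": -0.025},
    {"jaw": 0,"x": -0.025,"y": 0.065,"z": 0.025,"drx": 0.0111,"dry": 0.0667,"drz": -0.05},
    {"jaw": 0,"x": -0.04,"y": 0.1025,"z": 0.0625,"drx": 0.0167,"dry": 0.1,"drz": -0.075},
    {"jaw": 0,"x": -0.0525,"y": 0.1325,"z": 0.1125,"drx": 0.0233,"dry": 0.1383,"drz": -0.105},
    {"jaw": 0,"x": -0.0563,"y": 0.1435,"z": 0.135,"drx": 0.0233,"dry": 0.1383,"drz": -0.105},
    {"jaw": 0,"x": -0.0563,"y": 0.1435,"z": 0.135,"drx": 0.0233,"dry": 0.1383,"drz": -0.105},
    {"jaw": 0,"x": -0.0563,"y": 0.1435,"z": 0.135,"drx": 0.0233,"dry": 0.1383,"drz": -0.105},
  ],
)

```text
time_s: 11.55
tcp_pos: [0.5274, -0.153, 0.2295]
ee_rot: [[0.905, -0.007, 0.426], [-0.006, -1.0, -0.004], [0.426, 0.001, -0.905]]
wrist_force: [1.2, 0.2, -0.8]
gripper_width: 0.275
gripper_force: 30.1
```

Run:
```python
from h import *
L=np.radians(25);b=np.array([-np.sin(L),0,np.cos(L)]);
for hz in(.15,.040): to(np.array([.5615,-.1545,hz])+.0856*b,Rt(-90,25,180))
c=r.capture("scene");save(c,"s5.png")
```

```text
d [-0.0027  0.0015  0.0009] rv [ 0.2 -0.2 -0.3] | tcp [ 0.5274 -0.153   0.2295] w 0.275 gf 30.1 F [ 1.2  0.2 -0.8] j [  1.   3. -28.   1. -33.  88.] t 11.55
d [-0.0495  0.0014  0.1004] rv [ 0.2 -0.2 -0.3] | tcp [ 0.5274 -0.153   0.2295] w 0.275 gf 30.1 F [ 1.2  0.2 -0.8] j [  1.   3. -28.   1. -33.  88.] t 11.55
```

View pics/s5.png

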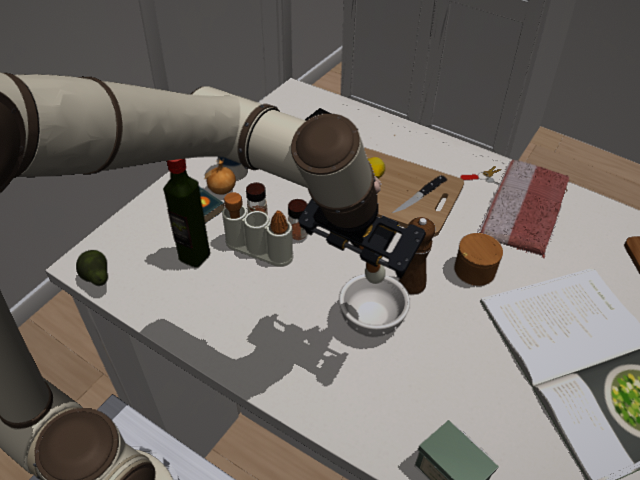

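The head (374,272) hangs over the bowl, leaning 25°, and everything else is undisturbed. Next I'll lower it.

To row units: 0.093 m / 0.4 = 0.2325, 0.087 m / 0.4 = 0.2175.

Request:
run_rows(
  rows=[
    {"jaw": 0,"x": -0.02,"y": 0.0025,"z": 0.0375},
    {"jaw": 0,"x": -0.045,"y": 0.0025,"z": 0.0875},
    {"jaw": 0,"x": -0.07,"y": 0.0025,"z": 0.1375},
    {"jaw": 0,"x": -0.0925,"y": 0.0025,"z": 0.1875},
    {"jaw": 0,"x": -0.1075,"y": 0.0025,"z": 0.2175},
    {"jaw": 0,"x": -0.115,"y": 0.0025,"z": 0.2325},
    {"jaw": 0,"x": -0.115,"y": 0.0025,"z": 0.2325},
    {"jaw": 0,"x": -0.115,"y": 0.0025,"z": 0.2325},
  ],
)

```text
time_s: 12.4
tcp_pos: [0.5253, -0.1537, 0.1259]
ee_rot: [[0.904, -0.006, 0.427], [-0.005, -1.0, -0.003], [0.427, 0.0, -0.904]]
wrist_force: [-0.7, 0.7, -1.6]
gripper_width: 0.276
gripper_force: 30.1
```

Run:
```python
from h import *
L=np.radians(25);b=np.array([-np.sin(L),0,np.cos(L)]);
for hz in(.040,.036): to(np.array([.5615,-.1545,hz])+.0856*b,Rt(-90,25,180))
```

```text
d [-0.0035  0.0008  0.0076] rv [ 0.2 -0.3 -0.3] | tcp [ 0.5253 -0.1537  0.1259] w 0.276 gf 30.1 F [-0.7  0.7 -1.6] j [  1.  11. -37.   2. -16.  87.] t 12.4
d [-0.0052  0.0007  0.0112] rv [ 0.2 -0.3 -0.3] | tcp [ 0.5253 -0.1537  0.1259] w 0.276 gf 30.1 F [-0.7  0.7 -1.6] j [  1.  11. -37.   2. -16.  87.] t 12.4
```

To row units: 0.0095 m / 0.4 = 0.0238, 0.008 m / 0.4 = 0.02.

Request:
run_rows(
  rows=[
    {"jaw": 0,"x": -0.005,"y": 0.0025,"z": 0.0075},
    {"jaw": 0,"x": -0.0075,"y": 0.0025,"z": 0.015},
    {"jaw": 0,"x": -0.0088,"y": 0.0025,"z": 0.02},
    {"jaw": 0,"x": -0.0113,"y": 0.0025,"z": 0.0238},
    {"jaw": 0,"x": -0.0113,"y": 0.0025,"z": 0.0238},
    {"jaw": 0,"x": -0.0113,"y": 0.0025,"z": 0.0238},
  ],
)

```text
time_s: 13.0
tcp_pos: [0.5259, -0.1552, 0.1175]
ee_rot: [[0.902, -0.006, 0.431], [-0.005, -1.0, -0.003], [0.431, 0.001, -0.902]]
wrist_force: [-5.6, 0.3, 11.2]
gripper_width: 0.273
gripper_force: 30.1
```

Run:
```python
from h import *
L=np.radians(25);b=np.array([-np.sin(L),0,np.cos(L)]);
for hz in(.036,): to(np.array([.5615,-.1545,hz])+.0856*b,Rt(-90,25,180))
```

```text
d [-0.0022 -0.0007  0.0032] rv [ 0.2 -0.5 -0.3] | tcp [ 0.5259 -0.1552  0.1175] w 0.273 gf 30.1 F [-5.6  0.3 11.2] j [  1.  12. -38.   2. -14.  87.] t 13.0
```

Contact with the floor of the bowl shows as about 12 N. Next I'll ease off and open.

To row units: -0.001 m / 0.4 = -0.0025.

Request:
run_rows(
  rows=[
    {"jaw": 0,"z": -0.0025},
    {"jaw": 0,"z": -0.0025},
    {"jaw": 1,"z": -0.0025},
    {"jaw": 1,"z": -0.0025},
    {"jaw": 1,"z": -0.0025},
    {"jaw": 1,"z": -0.0025},
    {"jaw": 1,"z": -0.0025},
    {"jaw": 1,"z": -0.0025},
  ],
)

```text
time_s: 13.8
tcp_pos: [0.5233, -0.1549, 0.115]
ee_rot: [[0.905, -0.007, 0.425], [-0.006, -1.0, -0.003], [0.425, 0.0, -0.905]]
wrist_force: [0.9, -0.4, 0.2]
gripper_width: 0.737
gripper_force: 0.0
```

Request:
run_rows(
  rows=[
    {"jaw": 1,"z": -0.05},
    {"jaw": 1,"z": -0.125},
    {"jaw": 1,"z": -0.225},
    {"jaw": 1,"z": -0.325},
    {"jaw": 1,"z": -0.425},
    {"jaw": 1,"z": -0.425},
  ],
)

```text
time_s: 14.4
tcp_pos: [0.4524, -0.1547, 0.2757]
ee_rot: [[0.9, -0.006, 0.436], [-0.005, -1.0, -0.004], [0.436, 0.001, -0.9]]
wrist_force: [0.5, 0.5, 0.2]
gripper_width: 1.0
gripper_force: 0.0
```

Run:
```python
from h import *
to((.49,.259,.33),Rt(-110))
c=r.capture("scene");save(c,"s6.png")
W=cloud(c);z=W[...,2];m=(z>.09)&(z<.15)&(np.hypot(W[...,0]-.53,W[...,1]+.155)<.13)&(W[...,0]<.6);P=W[m];print(m.sum(),P.min(0),P.max(0),P.mean(0)) if m.any() else 0
c=r.capture("top");W=cloud(c);z=W[...,2]
m=(z>.27)&(z<.29)&(np.hypot(W[...,0]-.49,W[...,1]-.26)<.05);P=W[m];print("cap",m.sum(),P.mean(0),P.min(0),P.max(0))
```

```text
d [ 0.0555 -0.4139 -0.0341] rv [ -4.4 -25.6  19.3] | tcp [ 0.4524 -0.1547  0.2757] w 1.0 gf 0.0 F [0.5 0.5 0.2] j [  1.  -7. -31.   1. -40.  88.] t 14.4
256 [ 0.44216642 -0.17054941  0.09018285] [ 0.49854074 -0.14371705  0.12954565] [ 0.46075746 -0.16034655  0.11519828]
cap 652 [0.49456407 0.25206189 0.28057483] [0.476328   0.23577433 0.27001935] [0.51272944 0.27183968 0.28519189]
```

View pics/s6.png

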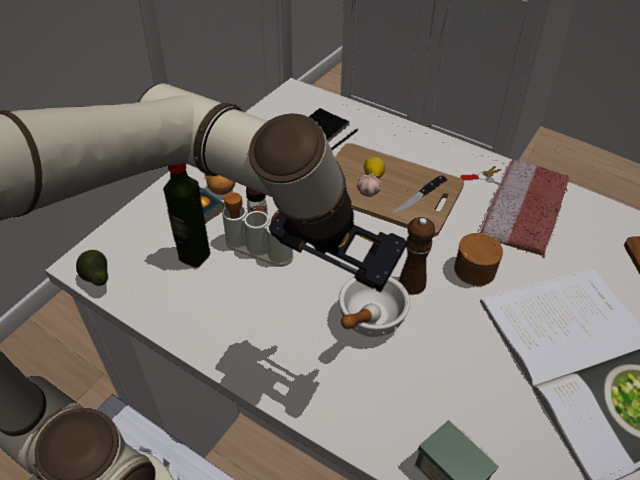

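The pestle rests leaning on the side of the bowl, its knob at (355,318), and the bottle still stands aside. Now I'll return the bottle.

To row units: -0.3 m / 0.4 = -0.75, -0.255 m / 0.4 = -0.6375, -25.6 degrees / 180 = -0.1422.

Request:
run_rows(
  rows=[
    {"jaw": 1,"y": -0.025,"z": -0.075,"drx": -0.0056,"dry": -0.0333,"drz": 0.025},
    {"jaw": 1,"x": 0.0125,"y": -0.075,"z": -0.125,"drx": -0.0111,"dry": -0.0667,"drz": 0.05},
    {"jaw": 1,"x": 0.05,"y": -0.1875,"z": -0.15,"drx": -0.0167,"dry": -0.1,"drz": 0.075},
    {"jaw": 1,"x": 0.075,"y": -0.3,"z": -0.15,"drx": -0.0244,"dry": -0.1422,"drz": 0.1072},
    {"jaw": 1,"x": 0.1,"y": -0.4125,"z": -0.1375,"drx": -0.0244,"dry": -0.1422,"drz": 0.1072},
    {"jaw": 1,"x": 0.1125,"y": -0.525,"z": -0.125,"drx": -0.0244,"dry": -0.1422,"drz": 0.1072},
    {"jaw": 1,"x": 0.125,"y": -0.6375,"z": -0.1125,"drx": -0.0244,"dry": -0.1422,"drz": 0.1072},
    {"jaw": 1,"x": 0.1375,"y": -0.75,"z": -0.1,"drx": -0.0244,"dry": -0.1422,"drz": 0.1072},
  ],
)

```text
time_s: 15.3
tcp_pos: [0.4858, 0.1475, 0.3261]
ee_rot: [[0.94, -0.342, -0.016], [-0.342, -0.94, -0.002], [-0.015, 0.007, -1.0]]
wrist_force: [1.4, -0.5, 0.1]
gripper_width: 1.0
gripper_force: 0.0
```

```bash
python3 -c "
from h import *
to((.492,.257,.33),Rt(-110))"
```

```text
d [-0.0317 -0.105  -0.0042] rv [0.4 0.8 0. ] | tcp [0.4858 0.1475 0.3261] w 1.0 gf 0.0 F [ 1.4 -0.5  0.1] j [ 35.   8.  -4.  -0. -79.  35.] t 15.3
```

To row units: -0.105 m / 0.4 = -0.2625, -0.085 m / 0.4 = -0.2125, 0.4 degrees / 180 = 0.0022.

Request:
run_rows(
  rows=[
    {"jaw": 1,"x": -0.02,"y": -0.065,"z": -0.01,"drx": 0.0022,"dry": 0.0011},
    {"jaw": 1,"x": -0.0425,"y": -0.1375,"z": -0.01,"drx": 0.0022,"dry": 0.0011},
    {"jaw": 1,"x": -0.0625,"y": -0.2125,"z": -0.01,"drx": 0.0022,"dry": 0.0011},
    {"jaw": 1,"x": -0.0788,"y": -0.2625,"z": -0.01,"drx": 0.0022,"dry": 0.0011},
    {"jaw": 1,"x": -0.0788,"y": -0.2625,"z": -0.01,"drx": 0.0022,"dry": 0.0011},
    {"jaw": 1,"x": -0.0788,"y": -0.2625,"z": -0.01,"drx": 0.0022,"dry": 0.0011},
  ],
)

```text
time_s: 15.9
tcp_pos: [0.4921, 0.2548, 0.3312]
ee_rot: [[0.94, -0.342, -0.009], [-0.342, -0.94, 0.004], [-0.01, -0.0, -1.0]]
wrist_force: [-0.7, 0.1, 0.4]
gripper_width: 1.003
gripper_force: 0.0
```

Run:
```python
from h import *
c=r.capture("wrist");W=cloud(c)
m=(W[...,2]>.275)&(W[...,2]<.29);P=W[m];print(m.sum(),P.mean(0).round(4),P.min(0).round(4),P.max(0).round(4))
to((.492,.257,.237),Rt(-110))
```

```text
3401 [0.4965 0.2529 0.2818] [0.4779 0.2357 0.275 ] [0.5129 0.2707 0.2842]
d [-0.0002 -0.0024  0.0948] rv [-0.1  0.5 -0. ] | tcp [0.4921 0.2543 0.3318] w 0.999 gf 0.0 F [-0.4 -0.1  0.4] j [ 44.  12.   2.  -1. -80.  26.] t 15.95
```

To row units: 0.0945 m / 0.4 = 0.2363, 0.0033 m / 0.4 = 0.0083, 0.5 degrees / 180 = 0.0028.

Request:
run_rows(
  rows=[
    {"jaw": 1,"x": 0.0083,"z": 0.075,"dry": 0.0028},
    {"jaw": 1,"x": 0.0083,"z": 0.15,"dry": 0.0028},
    {"jaw": 1,"x": 0.0083,"z": 0.2125,"dry": 0.0028},
    {"jaw": 1,"x": 0.0083,"z": 0.2363,"dry": 0.0028},
    {"jaw": 1,"x": 0.0083,"z": 0.2363,"dry": 0.0028},
    {"jaw": 0,"x": 0.0083,"z": 0.2363,"dry": 0.0028},
    {"jaw": 0,"x": 0.0083,"z": 0.2363,"dry": 0.0028},
    {"jaw": 0,"x": 0.0083,"z": 0.2363,"dry": 0.0028},
  ],
)

```text
time_s: 16.75
tcp_pos: [0.4952, 0.2545, 0.2394]
ee_rot: [[0.94, -0.342, 0.003], [-0.342, -0.94, 0.004], [0.002, -0.005, -1.0]]
wrist_force: [-0.2, 0.2, 0.0]
gripper_width: 0.811
gripper_force: 0.0
```

Request:
run_rows(
  rows=[
    {"jaw": 0},
    {"jaw": 0},
    {"jaw": 0},
    {"jaw": 0,"z": -0.0075},
    {"jaw": 0,"z": -0.015},
    {"jaw": 0,"z": -0.025},
    {"jaw": 0,"z": -0.0375},
    {"jaw": 0,"z": -0.0375},
  ],
)

```text
time_s: 17.55
tcp_pos: [0.4951, 0.2545, 0.2538]
ee_rot: [[0.94, -0.342, 0.003], [-0.342, -0.94, 0.004], [0.001, -0.004, -1.0]]
wrist_force: [0.0, 0.1, -7.5]
gripper_width: 0.543
gripper_force: 28.2
```

Run:
```python
from h import *
s=r.sense();p=s["tcp_pos"];to(np.add(p,(.0283,-.1064,0)),Rt(-110))
```

```text
d [ 0.063   0.0903 -0.0003] rv [-0.2 -0.1 -0. ] | tcp [0.4951 0.2545 0.2538] w 0.543 gf 28.2 F [ 0.   0.1 -7.5] j [ 44.  14.  -7.  -0. -69.  26.] t 17.55
```

To row units: 0.09 m / 0.4 = 0.225, 0.087 m / 0.4 = 0.2175.

Request:
run_rows(
  rows=[
    {"jaw": 0,"x": 0.01,"y": 0.015},
    {"jaw": 0,"x": 0.03,"y": 0.0425},
    {"jaw": 0,"x": 0.055,"y": 0.08},
    {"jaw": 0,"x": 0.0825,"y": 0.1175},
    {"jaw": 0,"x": 0.11,"y": 0.1575},
    {"jaw": 0,"x": 0.135,"y": 0.1925},
    {"jaw": 0,"x": 0.1525,"y": 0.2175},
    {"jaw": 0,"x": 0.1575,"y": 0.225},
  ],
)

```text
time_s: 18.35
tcp_pos: [0.5231, 0.1462, 0.2527]
ee_rot: [[0.939, -0.344, 0.001], [-0.344, -0.939, 0.002], [-0.0, -0.002, -1.0]]
wrist_force: [-0.0, -1.3, -8.5]
gripper_width: 0.545
gripper_force: 28.2
```

Request:
run_rows(
  rows=[
    {"jaw": 0},
    {"jaw": 0,"z": 0.0125},
    {"jaw": 0,"z": 0.025},
    {"jaw": 0,"z": 0.0325},
    {"jaw": 0,"z": 0.0363},
    {"jaw": 0,"z": 0.0363},
    {"jaw": 0,"z": 0.0363},
  ],
)

```text
time_s: 19.05
tcp_pos: [0.5231, 0.1482, 0.2385]
ee_rot: [[0.94, -0.342, 0.002], [-0.342, -0.94, 0.003], [0.001, -0.003, -1.0]]
wrist_force: [-0.1, 0.5, -5.4]
gripper_width: 0.542
gripper_force: 28.4
```

The manual's scale: shifts go in shares of 0.4 m and turns go in shares of pi rad. Converting my numbers, 0.001 m / 0.4 = 0.0025, 0.0005 m / 0.4 = 0.0013.

Request:
run_rows(
  rows=[
    {"jaw": 0,"z": 0.0013},
    {"jaw": 0,"z": 0.0025},
    {"jaw": 0,"z": 0.0025},
    {"jaw": 1,"z": 0.0025},
    {"jaw": 1,"z": 0.0025},
    {"jaw": 1,"z": 0.0025},
    {"jaw": 1,"z": 0.0025},
    {"jaw": 1,"z": 0.0025},
  ],
)

```text
time_s: 19.85
tcp_pos: [0.5233, 0.1481, 0.2374]
ee_rot: [[0.94, -0.342, 0.002], [-0.342, -0.94, 0.003], [0.001, -0.003, -1.0]]
wrist_force: [0.6, 0.6, 1.2]
gripper_width: 0.916
gripper_force: 0.0
```

Request:
run_rows(
  rows=[
    {"jaw": 1},
    {"jaw": 1,"z": -0.075},
    {"jaw": 1,"z": -0.175},
    {"jaw": 1,"z": -0.275},
    {"jaw": 1,"x": -0.075,"z": -0.35},
    {"jaw": 1,"x": -0.175,"z": -0.35},
    {"jaw": 1,"x": -0.3,"z": -0.35},
    {"jaw": 1,"x": -0.3,"z": -0.35},
  ],
)

```text
time_s: 20.65
tcp_pos: [0.4065, 0.1895, 0.3785]
ee_rot: [[0.941, -0.337, 0.003], [-0.337, -0.941, 0.005], [0.001, -0.006, -1.0]]
wrist_force: [0.7, -0.5, 0.2]
gripper_width: 1.003
gripper_force: 0.0
```

Run:
```python
from h import *
c=r.capture("scene");save(c,"s7.png")
c=r.capture("top");W=cloud(c);z=W[...,2]
def q(n,m):
    P=W[m];print(n,m.sum(),P.mean(0).round(4) if m.any() else "")
q("cap",(z>.277)&(z<.29)&(np.hypot(W[...,0]-.522,W[...,1]-.1465)<.05))
C=c["pixels"].astype(int)
m=(z>.086)&(z<.1)&(C.min(2)>80)&(abs(W[...,0]-.59)<.06)&(abs(W[...,1]-.14)<.11)
print("rim",cv2.minAreaRect((W[m][:,:2]*1000).astype(np.float32)))
q("mortar",(z>.062)&(z<.072)&(C.min(2)>80)&(np.hypot(W[...,0]-.56,W[...,1]+.155)<.09))
```

```text
cap 593 [0.5195 0.149  0.2814]
rim ((591.5030517578125, 149.73092651367188), (51.85585403442383, 158.35496520996094), 7.727039813995361)
mortar 1298 [ 0.5654 -0.154   0.066 ]
```

View pics/s7.png

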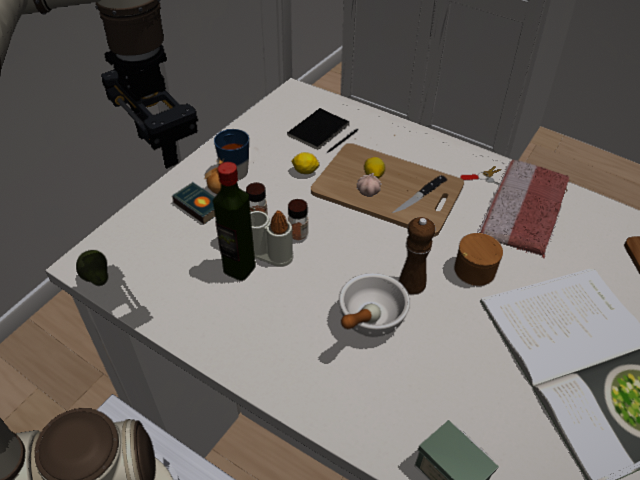

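The bottle is back at (235,225), within about 4 mm of where it stood. The pot and mortar haven't moved, the pestle leans in the bowl, and the arm is clear.

Request:
run_rows(
  rows=[
    {"jaw": 1},
    {"jaw": 1},
    {"jaw": 1},
  ],
  lines="1,1",
)

```text
time_s: 21.05
```

```bash
python3 -c "
from station import r
print(r.finish_job())"
```

```text
the job is handed in; nothing more can be done
None
```

The job is handed in, with no verdict returned: the pestle leans head-down in the mortar, the bottle is back within about 4 mm of its start, pot and mortar measured in place, and the jars, mill and two tools were only seen undisturbed in pictures.

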